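# Pack the sensor plugs for calibration

## Task

Collect the sensor plugs for calibration: first swing the hub's hold-down arm aside until it clicks into its open stop and leave it there. Pull every plug out of the hub and put them all, with any that lie loose on the bench, into the white caddy; only then swing the caddy's carry handle up until it clicks upright. Leave the beaker, the jar and the ceramic block where they are.

Things in the scene. Friction and masses are not known exactly. Their poses are not given: they have to be found in the camera images.
- hub: sensor hub, a box 120 (x) x 240 (y) x 60 mm tall, white base, bare aluminium top, fixed. Origin at the centre of its underside, z up. Three upright sockets in its top along local x = 0 at local y = -36, +8 and +52 mm. A steel post (18 mm across) at local y = -88 mm carries the hold-down arm.
- brace (a joint): angle of the hold-down arm (bar 16 mm wide, 98 to 106 mm above the bench) on its upright pivot. 0: over the plugs along hub +y, 6 mm above their heads, so none can be pulled. Grows clockwise seen from above; end stop at 1.60, along hub +x. Moves freely and stays where left; from about 1.1 a sprung ball resists (3 N at the knob), past 1.35 it snaps to the stop. Seated: above 1.5.
- brace_knob (a point): middle of the upright black knob at the arm's free end, 170 mm from the pivot: a cylinder 16 mm across, 34 mm tall, from 106 to 140 mm above the bench; this point is 123 mm above the bench. Its frame turns with the arm: y axis from pivot to knob.
- brace_pivot (a point): a point on the arm's pivot axis at the height of brace_knob.
- caddy: white open carry caddy, 120 (x) x 280 (y) x 50 mm tall outside, walls and floor 5 mm, small cheeks (40 mm long, to 69 mm high) at the middle of its end walls, dark mat on the floor, fixed to the bench. Origin at the centre of its underside, z up.
- handle (a joint): angle of the caddy's U-shaped steel carry handle. 0: lies level, sticking out on the caddy's +x side, 40 mm above the bench; grows as it swings up; upright end stop at 1.57. Let go early, it falls back; from about 1.0 a sprung ball resists (4 N at the grip), past 1.3 it snaps upright and stays. Seated: above 1.49.
- handle_grip (a point): middle of the handle's black round grip bar (13 mm across, 120 mm long, along the caddy's y), 105 mm from the hinge line. The handle's thinner side rods run just outside the caddy's end walls at local y = -151 and +151 mm.
- handle_hinge (a point): middle of the handle's hinge line, which runs along the caddy's y through its centre, 40 mm above the bench.
- plug_a: sensor plug, 50 g: black head 24 (x) x 28 (y) x 32 mm (z 0 to +32) and brass tail 18 mm wide in y (z 0 to -22; 10 mm thick in x, the lower half 14). Origin at the centre of the head's underside. None if absent; else starts home in the hub's y = -36 mm socket, z up, head flush on the hub top. Pull straight up: sprung latches hold it (4 to 9 N for the first 5 mm), then it is free.
- plug_b: sensor plug, 50 g: black head 24 (x) x 28 (y) x 32 mm (z 0 to +32) and brass tail 18 mm wide in y (z 0 to -22; 10 mm thick in x, the lower half 14). Origin at the centre of the head's underside. None if absent; else starts home in the hub's y = +8 mm socket, z up, head flush on the hub top. Pull straight up: sprung latches hold it (4 to 9 N for the first 5 mm), then it is free.
- plug_c: sensor plug, 50 g: black head 24 (x) x 28 (y) x 32 mm (z 0 to +32) and brass tail 18 mm wide in y (z 0 to -22; 10 mm thick in x, the lower half 14). Origin at the centre of the head's underside. None if absent; else starts home in the hub's y = +52 mm socket, z up, head flush on the hub top. Pull straight up: sprung latches hold it (4 to 9 N for the first 5 mm), then it is free.
- plug_d: sensor plug, 50 g: black head 24 (x) x 28 (y) x 32 mm (z 0 to +32) and brass tail 18 mm wide in y (z 0 to -22; 10 mm thick in x, the lower half 14). Origin at the centre of the head's underside. None if absent; else starts lying on its side on the bench between and beyond hub and caddy, long axis (z) roughly along world y.
- plug_e: sensor plug, 50 g: black head 24 (x) x 28 (y) x 32 mm (z 0 to +32) and brass tail 18 mm wide in y (z 0 to -22; 10 mm thick in x, the lower half 14). Origin at the centre of the head's underside. None if absent; else starts lying on its side on the bench between and beyond hub and caddy, long axis (z) roughly along world y.
- beaker: glass beaker 70 mm across, 68 mm tall, origin at the centre of its underside; bystander, leave alone
- jar: amber jar 56 mm across, 60 mm tall, origin at the centre of its underside; bystander, leave alone
- block: white ceramic block 60 x 90 x 30 mm, origin at the centre of its underside; bystander, leave alone
Not all that is in view belongs to the job. What is shaped like the plug_b but red is not meant.

How it is judged:
By the outcome, as a careful person would: the job done as asked, in the order asked, and still so for the second after the job is handed in, with the robot touching nothing.
Of plug_a, plug_b, plug_c, plug_d, plug_e only 3 to 5 are there at a start; the rules pass over those that are not, and their reading is None.
At some moment in a run one of plug_d, plug_e may be knocked a few centimetres aside while the robot is not near it.
Once in a run the grip may slacken for a moment while it holds something.
It also fails if it takes over 210 s, if anything falls off the work surface, if the arm or the gripper's body presses on something with over 40 N, if the wrist force passes 120 N, or if a joint passes its speed limit or range.

## Robot

A 7-joint arm with a two-finger parallel gripper is mounted at the origin on the work surface. World frame = base frame: x ahead of the robot, y to its left, z up, the work surface at z = 0. Lengths are in m, angles in rad, forces in N, time in s.
With the tool pointing down it reaches from about 0.4 to 0.875 m from the base axis. Payload 19.3 kg.
Tool frame: the origin (TCP) lies at the very end of the fingers, on their centre line; the grasp point (between the pads) lies 19 mm behind it; z points along the fingers, y is the line along which they close (so a half turn about z gives the same grasp; the last joint's range is limited). The gripper opens to 85 mm and grips with 20 to 120 N. Pads are 22 mm wide; open, the fingers measure 114 mm over their backs; the gripper's body (76 mm by 85 mm) begins 54 mm behind the grasp point. The pads swing forward as they close: fully open they stand 13 mm farther back than shut.
Start: joints at [-1.362, 0.521, -0.036, 1.599, 0.021, 1.021, -0.113], TCP at [0.172, 0.601, 0.208] pointing down, gripper open.
Joint ranges: [-2.91, 2.91], [-0.3, 2.13], [-1.5, 1.42], [0.17, 2.43], [-1.26, 4.41], [0.16, 1.93], [-2.52, 2.52]. Speed limits (rad/s): [1.89, 1.89, 2.39, 2.39, 3.01, 3.01, 3.01].

## Interface

Orientations are given as [roll, pitch, yaw] about the fixed x, y, z axes, in that order (R = Rz(yaw) Ry(pitch) Rx(roll)).
In Python, from workcell import observe, grab_frame, job_done gives the robot as it stands.
- The arm moves only by the tool move_arm, never from a script. Its argument "plan" is a list that holds one entry, the list of rows, each a list of 7 numbers: the shift along the tool's x, y, z each as a share of 0.02 m, from -1 to 1, then the turn, a rotation vector about the tool's x, y, z each as a share of 6 degrees, from -1 to 1, then the opening, from -1 (shut) to 1 (fully open). A call has exactly 10 rows; each row shifts and turns the commanded pose from where the row before left it, along the tool's axes as they then stand; what a row does not reach is not made up. A row lasts 1/10 s, in which the tool goes at most 50 mm and 8.59 degrees, less where a joint would pass 70% of its speed; a pose out of reach is approached as far as the arm can. A call with a number of a shift or a turn outside -1 to 1 is refused whole. A call with a gripper value outside its range is refused whole. The fingers move at their own pace and stop on an object; "grip_force" is the grip in N (left out, the last holds). Time passes only in rows, so rows that do not move let the fingers close, or fill a call up. It gives the time, the measured TCP pose, the force, the opening and the grip force at its end, in the units of the state.
- observe(): the state, without advancing time (a new reading comes with each control period).
- grab_frame(name): name is "scene" or "top"; returns a dict with "color" (400x640x3 uint8, red, green, blue), "intrinsics" (3x3 intrinsics, pixels), "k1" (the pictures are not rectified: a ray, as slopes to the right and down, at radius r is drawn at 1 + k1 r^2 times it, then the intrinsics apply), "position" and "orientation" of the camera in the world. Camera axes: x right, y down, z forward; pixel columns grow to the right and rows downward; lengths in m; the calibration is good to about 2 mm. A picture is of the moment at which its call begins. There is no depth.
- job_done(): hands the job in; it is judged then, once.
The state is a dict: "clock": time; "qpos": joint angles; "qd": joint speeds; "joint_efforts": joint torques, N m; "position": TCP position; "tool_rot": TCP orientation; "force": force on the tool from outside, world axes, zero at the start; "moment": the same for the moment, N m; "grip_width": finger opening in m; "finger_force": force on a finger pad.
Only numpy, scipy, OpenCV 4.12 (cv2) and the standard library are available. Lean on these libraries where they do the work, as an engineer would, in place of code of your own. Each camera call takes 0.05 s, during which the arm holds its last target. There are 200 camera calls.

## Working session

There is one attempt and no reset: what is moved stays moved. The work goes in short steps, Python scripts to look and compute and a tool call to move; the robot and the scene stay as the last step left them, time stands still between calls to the robot, and variables do not carry over. Pictures are saved under pics/ and viewed, at most 14 in all, crops included, and the job is handed in when it is done.

Besides the shell and the picture viewer there is one more tool, called in YAML: its name, and indented under it one key for each argument. move_arm: Moves the arm, as the interface text tells. Shift numbers are shares of 0.02 m and turn numbers shares of 6 degrees, none past 1 either way. Its arguments: {"type":"object","properties":{"plan":{"type":"array"},"grip_force":{"type":"number"}},"required":["plan"]}

```bash
mkdir -p pics; ls; cat > h.py <<'E'
import numpy as np, cv2
from scipy.spatial.transform import Rotation as R
from workcell import observe, grab_frame, job_done
def rot(o):
    o=np.array(o,float)
    return o if o.shape==(3,3) else (R.from_euler('xyz',o).as_matrix() if o.size==3 else R.from_quat(o).as_matrix())
def save(f,name,crop=None,s=1):
    im=f["color"][:,:,::-1]
    if crop: im=im[crop[1]:crop[3],crop[0]:crop[2]]
    cv2.imwrite("pics/"+name,cv2.resize(im,None,fx=s,fy=s,interpolation=cv2.INTER_CUBIC))
def p2w(f,u,v,z):
    K=np.array(f["intrinsics"]);a=np.array([(u-K[0,2])/K[0,0],(v-K[1,2])/K[1,1]]);b=a.copy()
    for _ in range(30): b=a/(1+f["k1"]*(b@b))
    d=rot(f["orientation"])@np.array([b[0],b[1],1]);p=np.array(f["position"],float)
    return p+d*(z-p[2])/d[2]
def w2p(f,P):
    K=np.array(f["intrinsics"]);c=rot(f["orientation"]).T@(np.array(P)-np.array(f["position"]))
    b=c[:2]/c[2];b=b*(1+f["k1"]*(b@b));return b*[K[0,0],K[1,1]]+K[:2,2]
E
python3 - <<'E'
from h import *
for n in("top","scene"):
    f=grab_frame(n);save(f,n+"1.png");print({k:v for k,v in f.items() if k!="color"})
o=observe();print(o)
E
```

```text
pics
{'intrinsics': array([[453.54993942,   0.        , 321.02875651],
       [  0.        , 453.54993942, 198.33214917],
       [  0.        ,   0.        ,   1.        ]]), 'k1': -0.08432145161992965, 'position': array([ 0.38565171, -0.00953266,  1.18004512]), 'orientation': array([-2.98263879e+00, -3.92854439e-04, -1.57123974e+00])}
{'intrinsics': array([[368.25989343,   0.        , 321.0939095 ],
       [  0.        , 368.25989343, 202.38016442],
       [  0.        ,   0.        ,   1.        ]]), 'k1': 0.015062909085146028, 'position': array([ 1.10518348, -0.29934351,  0.5647833 ]), 'orientation': array([-2.20257982,  0.00683783,  1.06123978])}
{'clock': 0.1, 'qpos': array([-1.362178  ,  0.52193386, -0.03631216,  1.59991509,  0.02118709,
        1.02111187, -0.11279769]), 'qd': array([ 1.97880305e-04, -1.94704724e-03, -5.57203763e-04,  2.50781316e-04,
       -2.28673422e-04,  8.46825701e-05,  6.57208370e-04]), 'joint_efforts': array([ 2.90630880e-03, -9.28481197e+01,  1.98377363e+00, -3.70536268e+01,
        1.82057940e-02,  5.29170458e-03,  1.35942082e-05]), 'position': array([0.17196526, 0.60055506, 0.20790913]), 'tool_rot': array([-3.14061111e+00,  6.49355926e-05,  2.86274505e+00]), 'force': array([0.38740487, 0.626476  , 0.79147389]), 'moment': array([ 0.01470047, -0.00177481,  0.00438279]), 'finger_force': 0.0, 'grip_width': 0.0851910586840337}
```

View pics/top1.png

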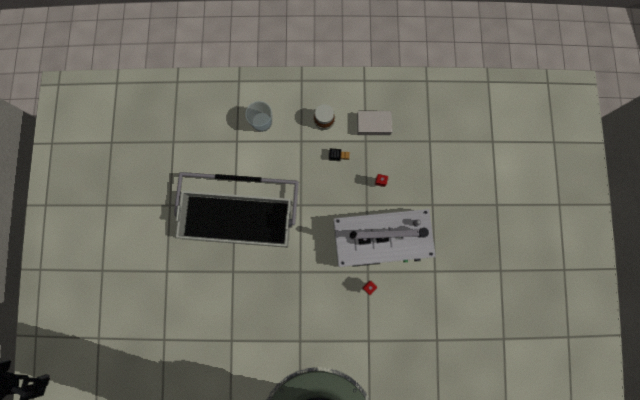

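View pics/scene1.png

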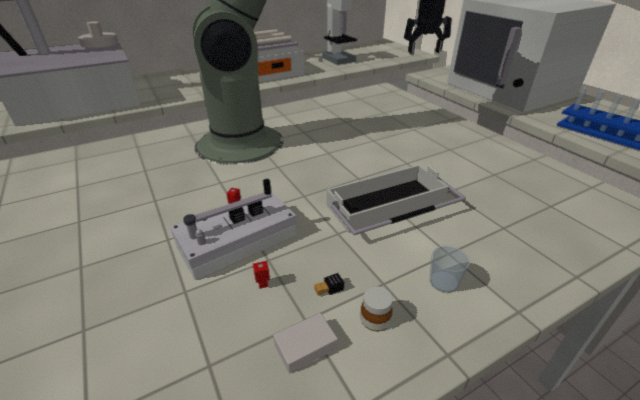

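The top view shows the hub (383,238) with its arm closed: pivot (423,232), knob (353,235). The caddy is at (235,218), with the handle grip at (238,178).

These could be taken for plugs:
- Black-and-brass loose plug at (339,155): wanted.
- Red ones at (381,180) and (370,288): not meant.
- Black heads in the hub near (363,239) and (382,239): wanted.

I'll check these in close crops.

```bash
python3 - <<'E'
from h import *
f=grab_frame("top");save(f,"hub.png",(320,140,450,300),5 if False else 3.7)
g=grab_frame("scene");a=g["color"][160:300,160:350,::-1]
b=f["color"][140:300,320,::-1]
A=cv2.resize(f["color"][140:300,325:445,::-1],None,fx=3.5,fy=3.5,interpolation=2)
B=cv2.resize(a,None,fx=2,fy=2,interpolation=2)
out=np.zeros((560,800,3),np.uint8);out[:A.shape[0],:A.shape[1]]=A;out[:B.shape[0],420:800]=B
C=cv2.resize(f["color"][160:260,165:310,::-1],None,fx=2.6,fy=2.6,interpolation=2);out[290:290+C.shape[0],421:421+C.shape[1]]=C[:,:379]
cv2.imwrite("pics/c1.png",out)
E
```

```text
(no output)
```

View pics/c1.png

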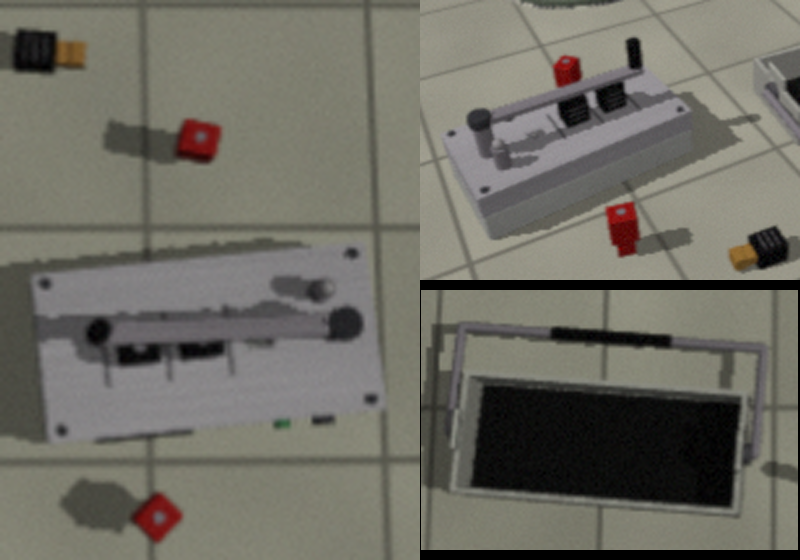

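```bash
cat > m.py <<'E'
from h import *
f=grab_frame("top")
q=lambda c,z:p2w(f,325+c[0]/3.5,140+c[1]/3.5,z)
S=[q(c,.06) for c in((44,283),(352,253),(371,399),(61,430))]
Cn=[q(c,.06) for c in((33,275),(360,243),(383,410),(50,440))]
for L in(S,Cn):
    L=np.array(L);print(L.round(4).tolist(),L.mean(0).round(4),[np.linalg.norm(L[i]-L[i-1]).round(4) for i in range(4)])
    d=(L[0]+L[3]-L[1]-L[2])/2;print("yaw",np.arctan2(-d[0],d[1]))
print("knobtop",q((98,331),.14),"post/pivot top?",q((346,323),.11))
k=lambda c,z:p2w(f,165+(c[0]-421)/2.6,160+(c[1]-290)/2.6,z)
print("loose head",q((35,52),.028),"tail",q((72,53),.018))
print("red",q((200,140),.05),q((158,518),.05))
C=[k(c,.05) for c in((470,377),(747,395),(738,515),(452,490))]
L=np.array(C);print(L.round(4).tolist(),L.mean(0).round(4),[np.linalg.norm(L[i]-L[i-1]).round(4) for i in range(4)])
d=(L[0]+L[3]-L[1]-L[2])/2;print("yaw",np.arctan2(-d[0],d[1]))
print("grip ends",k((551,333),.044),k((671,342),.044))
print("beaker",p2w(f,259,118,.0),"jar",p2w(f,324,118,.06),"block",p2w(f,375,122,.03))
E
python3 m.py
```

```text
[[0.5086, -0.0511, 0.06], [0.5298, -0.2714, 0.06], [0.4259, -0.2814, 0.06], [0.4051, -0.0624, 0.06]] [ 0.4673 -0.1666  0.06  ] [np.float64(0.1041), np.float64(0.2214), np.float64(0.1043), np.float64(0.22)]
yaw 0.09543335181540813
[[0.5143, -0.0433, 0.06], [0.537, -0.2775, 0.06], [0.4182, -0.2897, 0.06], [0.3981, -0.0547, 0.06]] [ 0.4669 -0.1663  0.06  ] [np.float64(0.1167), np.float64(0.2353), np.float64(0.1194), np.float64(0.2359)]
yaw 0.0907880312235537
knobtop [ 0.4681086  -0.08336032  0.14      ] post/pivot top? [ 0.47550533 -0.25396821  0.11      ]
loose head [ 0.6854539  -0.04665223  0.028     ] tail [ 0.6872901  -0.07486208  0.018     ]
red [ 0.61398271 -0.16556737  0.05      ] [ 0.34370089 -0.1305942   0.05      ]
[[0.5795, 0.3394, 0.05], [0.5616, 0.0672, 0.05], [0.4455, 0.0747, 0.05], [0.4688, 0.352, 0.05]] [0.5138 0.2083 0.05  ] [np.float64(0.1115), np.float64(0.2727), np.float64(0.1163), np.float64(0.2782)]
yaw -0.07472773974497428
grip ends [0.62456804 0.26227881 0.044     ] [0.61530472 0.14303882 0.044     ]
beaker [0.79648717 0.15877587 0.        ] jar [ 0.77520012 -0.0178148   0.06      ] block [ 0.77475635 -0.15313684  0.03      ]
```

The crop shows two black heads in the hub, at (138,355) and (200,350), which are sockets +52 and +8, so plug_a is absent. One black loose plug is at (35,52), and both reds are rejected. The measured sizes match: hub 120x240, pivot to knob 171 mm, grip at 105 mm.

```bash
cat > go.py <<'E'
import sys
from h import *
# usage: go.py x y z yaw [n]  -> constant row (tool axes, shares) repeated n times
def row(P,yaw,n=None,start=None,yaw0=None):
    o=observe();p0=np.array(o["position"]) if start is None else np.array(start)
    R0=rot(o["tool_rot"]) if yaw0 is None else R.from_euler('xyz',[np.pi,0,yaw0]).as_matrix()
    R1=R.from_euler('xyz',[np.pi,0,yaw]).as_matrix()
    rv=R.from_matrix(R0.T@R1).as_rotvec()
    for m in ([n] if n else range(10,90,10)):
        A=sum(R0@R.from_rotvec(rv*k/m).as_matrix() for k in range(m))
        s=np.linalg.solve(A,np.array(P)-p0)/.02;t=rv/m/np.radians(6)
        if max(abs(s).max(),abs(t).max())<=1: break
    print(m,"rows",np.r_[s,t].round(3).tolist())
if __name__=="__main__":
    a=list(map(float,sys.argv[1:]));row(a[:3],a[3],int(a[4]) if len(a)>4 else None)
E
python3 go.py .468 -.0834 .2 1.614
```

```text
40 rows [-0.958, -0.27, 0.01, -0.0, 0.0, 0.298]
```

move_arm:
  plan:
    - [[-0.958, -0.27, 0.01, 0, 0, 0.298, 1], [-0.958, -0.27, 0.01, 0, 0, 0.298, 1], [-0.958, -0.27, 0.01, 0, 0, 0.298, 1], [-0.958, -0.27, 0.01, 0, 0, 0.298, 1], [-0.958, -0.27, 0.01, 0, 0, 0.298, 1], [-0.958, -0.27, 0.01, 0, 0, 0.298, 1], [-0.958, -0.27, 0.01, 0, 0, 0.298, 1], [-0.958, -0.27, 0.01, 0, 0, 0.298, 1], [-0.958, -0.27, 0.01, 0, 0, 0.298, 1], [-0.958, -0.27, 0.01, 0, 0, 0.298, 1]]

```text
clock: 1.25
position: [0.3255, 0.4728, 0.2064]
tool_rot: [3.142, -0.0, 2.548]
force: [-0.3, -0.2, -0.2]
grip_width: 0.0857
finger_force: 0.0
```

move_arm:
  plan:
    - [[-0.958, -0.27, 0.01, 0, 0, 0.298, 1], [-0.958, -0.27, 0.01, 0, 0, 0.298, 1], [-0.958, -0.27, 0.01, 0, 0, 0.298, 1], [-0.958, -0.27, 0.01, 0, 0, 0.298, 1], [-0.958, -0.27, 0.01, 0, 0, 0.298, 1], [-0.958, -0.27, 0.01, 0, 0, 0.298, 1], [-0.958, -0.27, 0.01, 0, 0, 0.298, 1], [-0.958, -0.27, 0.01, 0, 0, 0.298, 1], [-0.958, -0.27, 0.01, 0, 0, 0.298, 1], [-0.958, -0.27, 0.01, 0, 0, 0.298, 1]]

```text
clock: 2.25
position: [0.4312, 0.305, 0.2044]
tool_rot: [3.142, 0.0, 2.236]
force: [-0.1, 0.3, -0.1]
grip_width: 0.0854
finger_force: 0.0
```

move_arm:
  plan:
    - [[-0.958, -0.27, 0.01, 0, 0, 0.298, 1], [-0.958, -0.27, 0.01, 0, 0, 0.298, 1], [-0.958, -0.27, 0.01, 0, 0, 0.298, 1], [-0.958, -0.27, 0.01, 0, 0, 0.298, 1], [-0.958, -0.27, 0.01, 0, 0, 0.298, 1], [-0.958, -0.27, 0.01, 0, 0, 0.298, 1], [-0.958, -0.27, 0.01, 0, 0, 0.298, 1], [-0.958, -0.27, 0.01, 0, 0, 0.298, 1], [-0.958, -0.27, 0.01, 0, 0, 0.298, 1], [-0.958, -0.27, 0.01, 0, 0, 0.298, 1]]

```text
clock: 3.25
position: [0.4803, 0.113, 0.2024]
tool_rot: [3.142, 0.0, 1.924]
force: [-0.2, -0.1, 0.1]
grip_width: 0.0854
finger_force: 0.0
```

```bash
python3 go.py .468 -.0834 .2 1.614; python3 -c "
from h import *
o=observe();print(o['position'],o['tool_rot'],o['qpos'])"
```

```text
10 rows [-0.95, -0.269, 0.012, 0.0, -0.0, 0.296]
[0.48027432 0.11295544 0.20239809] [3.14153903e+00 9.92372751e-08 1.92393576e+00] [-0.60040573  0.33348941  0.31553295  1.95847535 -0.13337764  0.86932541
  0.13829585]
```

move_arm:
  plan:
    - [[-0.95, -0.269, 0.01, 0, 0, 0.296, 1], [-0.95, -0.269, 0.01, 0, 0, 0.296, 1], [-0.95, -0.269, 0.01, 0, 0, 0.296, 1], [-0.95, -0.269, 0.01, 0, 0, 0.296, 1], [-0.95, -0.269, 0.01, 0, 0, 0.296, 1], [-0.95, -0.269, 0.01, 0, 0, 0.296, 1], [-0.95, -0.269, 0.01, 0, 0, 0.296, 1], [-0.95, -0.269, 0.01, 0, 0, 0.296, 1], [-0.95, -0.269, 0.01, 0, 0, 0.296, 1], [-0.95, -0.269, 0.01, 0, 0, 0.296, 1]]

```text
clock: 4.25
position: [0.468, -0.0834, 0.2004]
tool_rot: [-3.142, 0.0, 1.614]
force: [0.2, -0.4, -0.2]
grip_width: 0.0856
finger_force: 0.0
```

move_arm:
  plan:
    - [[0, 0, 0.55, 0, 0, 0, 1], [0, 0, 0.55, 0, 0, 0, 1], [0, 0, 0.55, 0, 0, 0, 1], [0, 0, 0.55, 0, 0, 0, 1], [0, 0, 0.55, 0, 0, 0, 1], [0, 0, 0.55, 0, 0, 0, 1], [0, 0, 0.55, 0, 0, 0, 1], [0, 0, 0.5, 0, 0, 0, 1], [0, 0, 0, 0, 0, 0, 1], [0, 0, 0, 0, 0, 0, 1]]

```text
clock: 5.25
position: [0.4683, -0.0819, 0.1133]
tool_rot: [-3.141, 0.0, 1.616]
force: [-0.3, -0.2, 1.1]
grip_width: 0.0851
finger_force: 0.0
```

move_arm:
  plan:
    - [[0, 0, 0, 0, 0, 0, -1], [0, 0, 0, 0, 0, 0, -1], [0, 0, 0, 0, 0, 0, -1], [0, 0, 0, 0, 0, 0, -1], [0, 0, 0, 0, 0, 0, -1], [0, 0, 0, 0, 0, 0, -1], [0, 0, 0, 0, 0, 0, -1], [0, 0, 0, 0, 0, 0, -1], [0, 0, 0, 0, 0, 0, -1], [0, 0, 0, 0, 0, 0, -1]]
  grip_force: 30

```text
clock: 6.25
position: [0.4685, -0.0817, 0.1135]
tool_rot: [3.141, -0.0, 1.617]
force: [-0.2, 0.8, 4.4]
grip_width: 0.0135
finger_force: 29.4
```

```bash
python3 - <<'E'
from go import *
o=observe();print(o["position"],o["qpos"])
# arc about pivot, angle from current to 1.62 past start
pv=np.array([.4754,-.2541]);p=np.array(o["position"]);v=p[:2]-pv;r=np.linalg.norm(v);print("r",r,"brace",np.pi/2+.095-np.arctan2(v[1],v[0]))
a=np.arctan2(v[1],v[0]);e=np.pi/2+.095-1.62
P=np.r_[pv+r*np.array([np.cos(e),np.sin(e)]),p[2]]
row(P,1.614-(a-e),30);print(P)
E
```

```text
[ 0.46847114 -0.08172903  0.11346356] [-0.24330212  0.46014849  0.38003532  2.08669031 -0.27869369  0.64213806
  0.37143495]
r 0.1725101760441749 brace 0.0548242579025886
30 rows [-0.014, 0.45, 0.0, 0.0, -0.0, 0.499]
[ 0.6477293  -0.24620243  0.11346356]
```

move_arm:
  plan:
    - [[-0.014, 0.45, 0, 0, 0, 0.499, -1], [-0.014, 0.45, 0, 0, 0, 0.499, -1], [-0.014, 0.45, 0, 0, 0, 0.499, -1], [-0.014, 0.45, 0, 0, 0, 0.499, -1], [-0.014, 0.45, 0, 0, 0, 0.499, -1], [-0.014, 0.45, 0, 0, 0, 0.499, -1], [-0.014, 0.45, 0, 0, 0, 0.499, -1], [-0.014, 0.45, 0, 0, 0, 0.499, -1], [-0.014, 0.45, 0, 0, 0, 0.499, -1], [-0.014, 0.45, 0, 0, 0, 0.499, -1]]

```text
clock: 7.25
position: [0.5558, -0.1012, 0.1135]
tool_rot: [3.141, -0.0, 1.092]
force: [0.1, 0.5, 5.5]
grip_width: 0.0132
finger_force: 29.5
```

```bash
cat > br.py <<'E'
from go import *
o=observe();pv=np.array([.4754,-.2541]);v=np.array(o["position"])[:2]-pv;print("r",np.linalg.norm(v),"brace",np.pi/2+.095-np.arctan2(v[1],v[0]),o["force"],o["moment"],o["qpos"])
E
python3 br.py
```

```text
r 0.17275419237171924 brace 0.5788141764826473 [0.05074242 0.51863815 5.52991128] [ 0.17178207  0.10422659 -0.03089568] [-0.28266029  0.60970598  0.5141233   1.8654614  -0.41498968  0.77374033
 -0.02244333]
```

move_arm:
  plan:
    - [[-0.014, 0.45, 0, 0, 0, 0.499, -1], [-0.014, 0.45, 0, 0, 0, 0.499, -1], [-0.014, 0.45, 0, 0, 0, 0.499, -1], [-0.014, 0.45, 0, 0, 0, 0.499, -1], [-0.014, 0.45, 0, 0, 0, 0.499, -1], [-0.014, 0.45, 0, 0, 0, 0.499, -1], [-0.014, 0.45, 0, 0, 0, 0.499, -1], [-0.014, 0.45, 0, 0, 0, 0.499, -1], [-0.014, 0.45, 0, 0, 0, 0.499, -1], [-0.014, 0.45, 0, 0, 0, 0.499, -1]]

```text
clock: 8.25
position: [0.6211, -0.1617, 0.1135]
tool_rot: [3.142, -0.0, 0.569]
force: [-2.0, 1.6, 6.8]
grip_width: 0.0133
finger_force: 29.7
```

move_arm:
  plan:
    - [[-0.014, 0.45, 0, 0, 0, 0.499, -1], [-0.014, 0.45, 0, 0, 0, 0.499, -1], [-0.014, 0.45, 0, 0, 0, 0.499, -1], [-0.014, 0.45, 0, 0, 0, 0.499, -1], [-0.014, 0.45, 0, 0, 0, 0.499, -1], [-0.014, 0.45, 0, 0, 0, 0.499, -1], [-0.014, 0.45, 0, 0, 0, 0.499, -1], [-0.014, 0.45, 0, 0, 0, 0.499, -1], [-0.014, 0.45, 0, 0, 0, 0.499, -1], [-0.014, 0.35, 0, 0, 0, 0.3, -1]]

```text
clock: 9.25
position: [0.647, -0.2424, 0.113]
tool_rot: [-3.137, 0.001, 0.068]
force: [-10.9, 35.2, 18.1]
grip_width: 0.013
finger_force: 32.2
```

```bash
python3 br.py; python3 - <<'E'
from h import *
save(grab_frame("scene"),"s2.png",(100,100,420,340),2)
E
```

```text
r 0.17200282342711826 brace 1.597551749404558 [-10.93881882  35.17615303  18.11204233] [7.85344674e+00 2.36200280e+00 9.52242228e-04] [-0.14626122  0.86923313  0.75185277  1.51052243 -0.65821992  1.03064485
 -0.72539658]
```

View pics/s2.png

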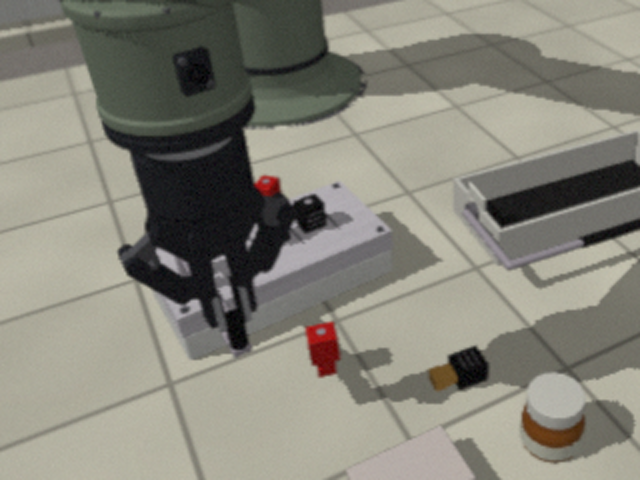

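The arm is at its stop (about 1.60) and the red plug at (323,345) is undisturbed. Next I let go and rise.

move_arm:
  plan:
    - [[0, -0.1, 0, 0, 0, 0, -1], [0, 0, 0, 0, 0, 0, 0.1], [0, 0, 0, 0, 0, 0, 0.1], [0, 0, 0, 0, 0, 0, 0.1], [0, 0, -0.4, 0, 0, 0, 0.1], [0, 0, -0.8, 0, 0, 0, 0.1], [0, 0, -0.8, 0, 0, 0, 0.1], [0, 0, -0.8, 0, 0, 0, 0.1], [0, 0, -0.8, 0, 0, 0, 0.1], [0, 0, -0.8, 0, 0, 0, 0.1]]

```text
clock: 10.3
position: [0.6473, -0.2424, 0.2032]
tool_rot: [3.141, -0.001, 0.07]
force: [-0.2, -0.5, -0.3]
grip_width: 0.0467
finger_force: 0.0
```

```bash
python3 - <<'E'
from go import *
c=np.array([.467,-.1665]);u=np.array([-np.sin(.095),np.cos(.095)])
print("b",c+.008*u,"c",c+.052*u)
row(np.r_[c+.052*u,.17],1.666)
E
```

```text
b [ 0.46624114 -0.15853607] c [ 0.46206743 -0.11473447]
20 rows [-0.087, -0.621, 0.083, 0.0, -0.0, -0.762]
```

```bash
python3 - <<'E'
from h import *
f=grab_frame("top");save(f,"t3.png",(320,130,450,290),4)
save(f,"t3.png",(320,130,450,270),4)
for s in(.008,.052):
    c=np.array([.467,-.1665])+s*np.array([-np.sin(.095),np.cos(.095)])
    print((w2p(f,np.r_[c,.092])-[320,130])*4)
E
```

```text
[251.4515216  427.50514571]
[178.75752799 434.61407429]
```

View pics/t3.png

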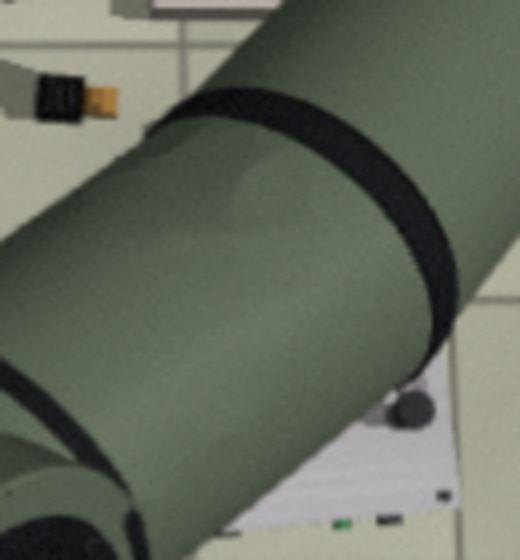

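The arm hides the heads in this view. The loose plug hasn't moved (75,98 in the crop). In the earlier crop plug_c's head at column 364.7 matches the predicted column, so I go on with that.

move_arm:
  plan:
    - [[-0.087, -0.621, 0.083, 0, 0, -0.762, 0.3], [-0.087, -0.621, 0.083, 0, 0, -0.762, 0.3], [-0.087, -0.621, 0.083, 0, 0, -0.762, 0.3], [-0.087, -0.621, 0.083, 0, 0, -0.762, 0.3], [-0.087, -0.621, 0.083, 0, 0, -0.762, 0.3], [-0.087, -0.621, 0.083, 0, 0, -0.762, 0.3], [-0.087, -0.621, 0.083, 0, 0, -0.762, 0.3], [-0.087, -0.621, 0.083, 0, 0, -0.762, 0.3], [-0.087, -0.621, 0.083, 0, 0, -0.762, 0.3], [-0.087, -0.621, 0.083, 0, 0, -0.762, 0.3]]

```text
clock: 11.35
position: [0.5813, -0.139, 0.1852]
tool_rot: [3.141, -0.0, 0.871]
force: [0.2, -0.2, -0.1]
grip_width: 0.0556
finger_force: 0.0
```

move_arm:
  plan:
    - [[-0.087, -0.621, 0.083, 0, 0, -0.762, 0.3], [-0.087, -0.621, 0.083, 0, 0, -0.762, 0.3], [-0.087, -0.621, 0.083, 0, 0, -0.762, 0.3], [-0.087, -0.621, 0.083, 0, 0, -0.762, 0.3], [-0.087, -0.621, 0.083, 0, 0, -0.762, 0.3], [-0.087, -0.621, 0.083, 0, 0, -0.762, 0.3], [-0.087, -0.621, 0.083, 0, 0, -0.762, 0.3], [-0.087, -0.621, 0.083, 0, 0, -0.762, 0.3], [-0.087, -0.621, 0.083, 0, 0, -0.762, 0.3], [-0.087, -0.621, 0.083, 0, 0, -0.762, 0.3]]

```text
clock: 12.35
position: [0.4616, -0.1147, 0.1686]
tool_rot: [3.141, 0.0, 1.669]
force: [-0.5, 0.4, 0.7]
grip_width: 0.0555
finger_force: 0.0
```

```bash
python3 go.py .4621 -.1147 .065 1.666 10; python3 - <<'E'
from h import *
save(grab_frame("scene"),"s4.png",(130,110,370,290),2.5)
E
```

```text
10 rows [-0.0, 0.002, 0.518, 0.0, 0.0, 0.003]
```

View pics/s4.png

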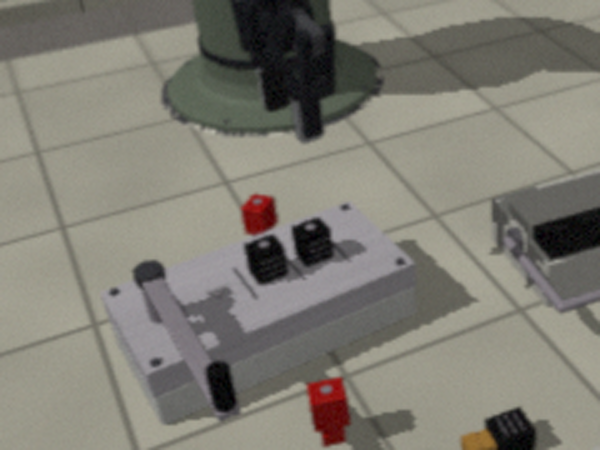

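The arm is open and stays there. Exactly two black heads, at (267,260) and (313,240), sit in the hub, and a third slot is empty. Now I pull plug_c.

move_arm:
  plan:
    - [[0, 0, 0.52, 0, 0, 0, 0.3], [0, 0, 0.52, 0, 0, 0, 0.3], [0, 0, 0.52, 0, 0, 0, 0.3], [0, 0, 0.52, 0, 0, 0, 0.3], [0, 0, 0.52, 0, 0, 0, 0.3], [0, 0, 0.52, 0, 0, 0, 0.3], [0, 0, 0.52, 0, 0, 0, 0.3], [0, 0, 0.52, 0, 0, 0, 0.3], [0, 0, 0.52, 0, 0, 0, 0.3], [0, 0, 0.5, 0, 0, 0, 0.3]]

```text
clock: 13.4
position: [0.4619, -0.1146, 0.0637]
tool_rot: [-3.142, -0.0, 1.666]
force: [-0.0, 0.6, -0.6]
grip_width: 0.0553
finger_force: 0.0
```

move_arm:
  plan:
    - [[0, 0, 0, 0, 0, 0, -1], [0, 0, 0, 0, 0, 0, -1], [0, 0, 0, 0, 0, 0, -1], [0, 0, 0, 0, 0, 0, -1], [0, 0, 0, 0, 0, 0, -1], [0, 0, 0, 0, 0, 0, -1], [0, 0, 0, 0, 0, 0, -1], [0, 0, 0, 0, 0, 0, -1], [0, 0, 0, 0, 0, 0, -1], [0, 0, 0, 0, 0, 0, -1]]
  grip_force: 80

```text
clock: 14.4
position: [0.4622, -0.1147, 0.065]
tool_rot: [3.141, 0.0, 1.666]
force: [-1.2, -0.3, 7.5]
grip_width: 0.0203
finger_force: 78.9
```

move_arm:
  plan:
    - [[0, 0, -0.1, 0, 0, 0, -1], [0, 0, -0.15, 0, 0, 0, -1], [0, 0, -0.15, 0, 0, 0, -1], [0, 0, -0.3, 0, 0, 0, -1], [0, 0, -0.6, 0, 0, 0, -1], [0, 0, -0.8, 0, 0, 0, -1], [0, 0, -0.8, 0, 0, 0, -1], [0, 0, -0.8, 0, 0, 0, -1], [0, 0, -0.8, 0, 0, 0, -1], [0, 0, -0.5, 0, 0, 0, -1]]

```text
clock: 15.4
position: [0.4624, -0.1147, 0.1665]
tool_rot: [3.14, 0.0, 1.666]
force: [-0.1, -0.3, -0.1]
grip_width: 0.0206
finger_force: 79.3
```

```bash
python3 - <<'E'
from go import *
c=np.array([.514,.206]);y=-.0747;u=np.array([-np.sin(y),np.cos(y)])
for s in(-.07,0,.07): print(s,c+s*u)
row(np.r_[c-.07*u,.165],np.pi/2+y)
E
```

```text
-0.07 [0.50877586 0.13619521]
0 [0.514 0.206]
0.07 [0.51922414 0.27580479]
20 rows [0.626, 0.125, 0.004, 0.001, 0.0, 0.081]
```

move_arm:
  plan:
    - [[0.626, 0.125, 0, 0, 0, 0.081, -1], [0.626, 0.125, 0, 0, 0, 0.081, -1], [0.626, 0.125, 0, 0, 0, 0.081, -1], [0.626, 0.125, 0, 0, 0, 0.081, -1], [0.626, 0.125, 0, 0, 0, 0.081, -1], [0.626, 0.125, 0, 0, 0, 0.081, -1], [0.626, 0.125, 0, 0, 0, 0.081, -1], [0.626, 0.125, 0, 0, 0, 0.081, -1], [0.626, 0.125, 0, 0, 0, 0.081, -1], [0.626, 0.125, 0, 0, 0, 0.081, -1]]

```text
clock: 16.4
position: [0.4798, 0.0123, 0.165]
tool_rot: [3.141, -0.0, 1.581]
force: [-0.4, -0.7, 0.5]
grip_width: 0.0207
finger_force: 79.3
```

move_arm:
  plan:
    - [[0.626, 0.125, 0, 0, 0, 0.081, -1], [0.626, 0.125, 0, 0, 0, 0.081, -1], [0.626, 0.125, 0, 0, 0, 0.081, -1], [0.626, 0.125, 0, 0, 0, 0.081, -1], [0.626, 0.125, 0, 0, 0, 0.081, -1], [0.626, 0.125, 0, 0, 0, 0.081, -1], [0.626, 0.125, 0, 0, 0, 0.081, -1], [0.626, 0.125, 0, 0, 0, 0.081, -1], [0.626, 0.125, 0, 0, 0, 0.081, -1], [0.626, 0.125, 0, 0, 0, 0.081, -1]]

```text
clock: 17.4
position: [0.5085, 0.1372, 0.1646]
tool_rot: [-3.142, 0.0, 1.495]
force: [-0.3, -0.8, -0.6]
grip_width: 0.0208
finger_force: 79.3
```

```bash
python3 - <<'E'
from h import *
o=observe();print(o["position"],o["grip_width"],o["finger_force"])
save(grab_frame("scene"),"s5.png",(200,60,500,285),2.5)
E
```

```text
[0.50854217 0.13722229 0.1645753 ] 0.020783122951348047 79.28683625534177
```

View pics/s5.png

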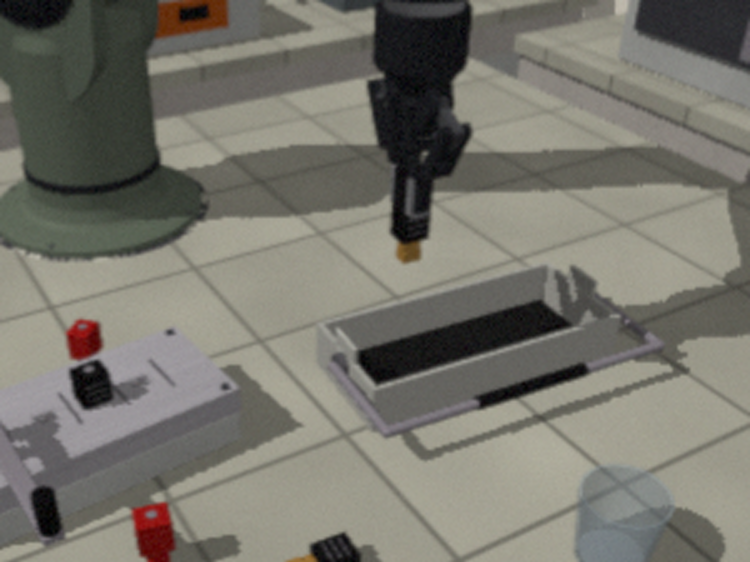

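Plug_c is held upright at (410,215), tail down, above the caddy. Its slot in the hub is empty, so I lower and release it.

move_arm:
  plan:
    - [[0, 0, 0.6, 0, 0, 0, -1], [0, 0, 0.6, 0, 0, 0, -1], [0, 0, 0.6, 0, 0, 0, -1], [0, 0, 0.6, 0, 0, 0, -1], [0, 0, 0.6, 0, 0, 0, -1], [0, 0, 0.6, 0, 0, 0, -1], [0, 0, 0.6, 0, 0, 0, -1], [0, 0, 0.6, 0, 0, 0, -1], [0, 0, 0.6, 0, 0, 0, -1], [0, 0, 0.6, 0, 0, 0, -1]]

```text
clock: 18.45
position: [0.5083, 0.1362, 0.0436]
tool_rot: [-3.142, 0.0, 1.496]
force: [0.5, 0.5, 0.0]
grip_width: 0.0207
finger_force: 79.3
```

move_arm:
  plan:
    - [[0, 0, 0, 0, 0, 0, -1], [0, 0, 0, 0, 0, 0, 0.1], [0, 0, 0, 0, 0, 0, 0.1], [0, 0, 0, 0, 0, 0, 0.1], [0, 0, 0, 0, 0, 0, 0.1], [0, 0, -0.5, 0, 0, 0, 0.1], [0, 0, -0.9, 0, 0, 0, 0.1], [0, 0, -0.9, 0, 0, 0, 0.1], [0, 0, -0.9, 0, 0, 0, 0.1], [0, 0, -0.9, 0, 0, 0, 0.1]]

```text
clock: 19.45
position: [0.5083, 0.1362, 0.1282]
tool_rot: [3.141, -0.0, 1.496]
force: [-0.2, 0.5, -0.4]
grip_width: 0.047
finger_force: 0.0
```

```bash
python3 go.py .4662 -.1585 .165 1.666 20
```

```text
20 rows [-0.737, -0.11, -0.092, 0.0, -0.0, -0.081]
```

move_arm:
  plan:
    - [[-0.737, -0.11, -0.092, 0, 0, -0.081, 0.3], [-0.737, -0.11, -0.092, 0, 0, -0.081, 0.3], [-0.737, -0.11, -0.092, 0, 0, -0.081, 0.3], [-0.737, -0.11, -0.092, 0, 0, -0.081, 0.3], [-0.737, -0.11, -0.092, 0, 0, -0.081, 0.3], [-0.737, -0.11, -0.092, 0, 0, -0.081, 0.3], [-0.737, -0.11, -0.092, 0, 0, -0.081, 0.3], [-0.737, -0.11, -0.092, 0, 0, -0.081, 0.3], [-0.737, -0.11, -0.092, 0, 0, -0.081, 0.3], [-0.737, -0.11, -0.092, 0, 0, -0.081, 0.3]]

```text
clock: 20.45
position: [0.4798, -0.0121, 0.1446]
tool_rot: [-3.14, 0.0, 1.58]
force: [0.3, -0.1, 0.3]
grip_width: 0.0554
finger_force: 0.0
```

move_arm:
  plan:
    - [[-0.737, -0.11, -0.092, 0, 0, -0.081, 0.3], [-0.737, -0.11, -0.092, 0, 0, -0.081, 0.3], [-0.737, -0.11, -0.092, 0, 0, -0.081, 0.3], [-0.737, -0.11, -0.092, 0, 0, -0.081, 0.3], [-0.737, -0.11, -0.092, 0, 0, -0.081, 0.3], [-0.737, -0.11, -0.092, 0, 0, -0.081, 0.3], [-0.737, -0.11, -0.092, 0, 0, -0.081, 0.3], [-0.737, -0.11, -0.092, 0, 0, -0.081, 0.3], [-0.737, -0.11, -0.092, 0, 0, -0.081, 0.3], [-0.737, -0.11, -0.092, 0, 0, -0.081, 0.3]]

```text
clock: 21.45
position: [0.4647, -0.16, 0.163]
tool_rot: [-3.14, -0.0, 1.665]
force: [0.5, -0.1, 0.2]
grip_width: 0.0556
finger_force: 0.0
```

move_arm:
  plan:
    - [[0, 0, 0.5, 0, 0, 0, 0.3], [0, 0, 0.5, 0, 0, 0, 0.3], [0, 0, 0.5, 0, 0, 0, 0.3], [0, 0, 0.5, 0, 0, 0, 0.3], [0, 0, 0.5, 0, 0, 0, 0.3], [0, 0, 0.5, 0, 0, 0, 0.3], [0, 0, 0.5, 0, 0, 0, 0.3], [0, 0, 0.5, 0, 0, 0, 0.3], [0, 0, 0.5, 0, 0, 0, 0.3], [0, 0, 0.4, 0, 0, 0, 0.3]]

```text
clock: 22.45
position: [0.4659, -0.1585, 0.0645]
tool_rot: [-3.141, -0.0, 1.666]
force: [0.9, -0.1, 0.3]
grip_width: 0.0555
finger_force: 0.0
```

move_arm:
  plan:
    - [[0, 0, 0, 0, 0, 0, -1], [0, 0, 0, 0, 0, 0, -1], [0, 0, 0, 0, 0, 0, -1], [0, 0, 0, 0, 0, 0, -1], [0, 0, 0, 0, 0, 0, -1], [0, 0, 0, 0, 0, 0, -1], [0, 0, 0, 0, 0, 0, -1], [0, 0, 0, 0, 0, 0, -1], [0, 0, 0, 0, 0, 0, -1], [0, 0, 0, 0, 0, 0, -1]]
  grip_force: 80

```text
clock: 23.45
position: [0.4664, -0.1586, 0.0658]
tool_rot: [3.141, 0.0, 1.666]
force: [-1.4, -0.1, 6.6]
grip_width: 0.0201
finger_force: 78.8
```

move_arm:
  plan:
    - [[0, 0, -0.1, 0, 0, 0, -1], [0, 0, -0.15, 0, 0, 0, -1], [0, 0, -0.15, 0, 0, 0, -1], [0, 0, -0.3, 0, 0, 0, -1], [0, 0, -0.6, 0, 0, 0, -1], [0, 0, -0.8, 0, 0, 0, -1], [0, 0, -0.8, 0, 0, 0, -1], [0, 0, -0.8, 0, 0, 0, -1], [0, 0, -0.8, 0, 0, 0, -1], [0, 0, -0.5, 0, 0, 0, -1]]

```text
clock: 24.45
position: [0.4665, -0.1587, 0.1673]
tool_rot: [3.14, 0.0, 1.666]
force: [0.6, -0.1, -1.1]
grip_width: 0.0204
finger_force: 79.3
```

```bash
python3 go.py .514 .206 .165 1.496 20
```

```text
20 rows [0.911, 0.132, 0.006, 0.001, 0.0, 0.081]
```

move_arm:
  plan:
    - [[0.911, 0.132, 0, 0, 0, 0.081, -1], [0.911, 0.132, 0, 0, 0, 0.081, -1], [0.911, 0.132, 0, 0, 0, 0.081, -1], [0.911, 0.132, 0, 0, 0, 0.081, -1], [0.911, 0.132, 0, 0, 0, 0.081, -1], [0.911, 0.132, 0, 0, 0, 0.081, -1], [0.911, 0.132, 0, 0, 0, 0.081, -1], [0.911, 0.132, 0, 0, 0, 0.081, -1], [0.911, 0.132, 0, 0, 0, 0.081, -1], [0.911, 0.132, 0, 0, 0, 0.081, -1]]

```text
clock: 25.45
position: [0.4821, 0.0256, 0.1659]
tool_rot: [3.141, -0.0, 1.581]
force: [0.6, 0.5, 0.0]
grip_width: 0.0205
finger_force: 79.3
```

move_arm:
  plan:
    - [[0.911, 0.132, 0, 0, 0, 0.081, -1], [0.911, 0.132, 0, 0, 0, 0.081, -1], [0.911, 0.132, 0, 0, 0, 0.081, -1], [0.911, 0.132, 0, 0, 0, 0.081, -1], [0.911, 0.132, 0, 0, 0, 0.081, -1], [0.911, 0.132, 0, 0, 0, 0.081, -1], [0.911, 0.132, 0, 0, 0, 0.081, -1], [0.911, 0.132, 0, 0, 0, 0.081, -1], [0.911, 0.132, 0, 0, 0, 0.081, -1], [0.911, 0.132, 0, 0, 0, 0.081, -1]]

```text
clock: 26.45
position: [0.5136, 0.2069, 0.1659]
tool_rot: [3.141, -0.0, 1.496]
force: [0.2, 0.2, -1.1]
grip_width: 0.02
finger_force: 79.3
```

```bash
python3 - <<'E'
from h import *
o=observe();print(o["position"],o["grip_width"],o["finger_force"])
save(grab_frame("scene"),"s6.png",(140,60,500,330),2.2)
E
```

```text
[0.5136469  0.2069485  0.16587547] 0.020020620642229193 79.27018504589796
```

View pics/s6.png

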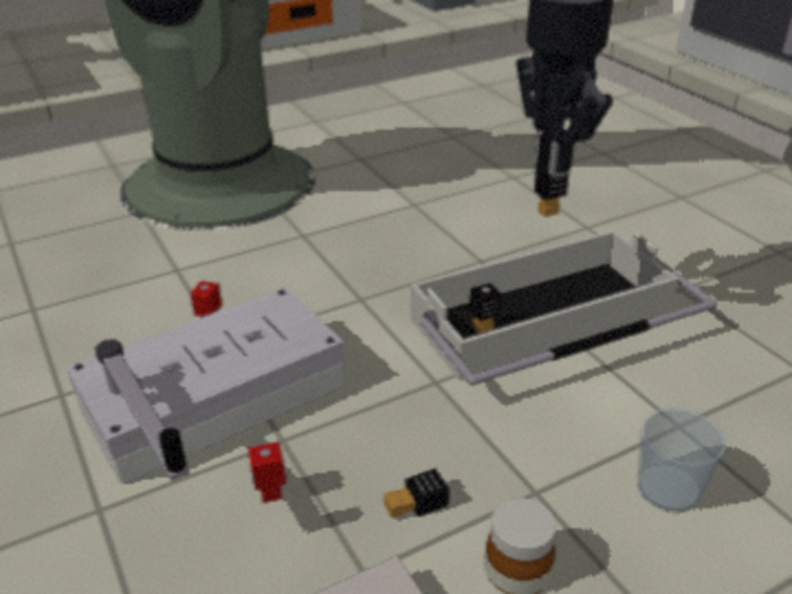

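Plug_c stands in the caddy at (484,305), plug_b is held at (550,190), and the hub is empty. I release plug_b next.

move_arm:
  plan:
    - [[0, 0, 0.6, 0, 0, 0, -1], [0, 0, 0.6, 0, 0, 0, -1], [0, 0, 0.6, 0, 0, 0, -1], [0, 0, 0.6, 0, 0, 0, -1], [0, 0, 0.6, 0, 0, 0, -1], [0, 0, 0.6, 0, 0, 0, -1], [0, 0, 0.6, 0, 0, 0, -1], [0, 0, 0.6, 0, 0, 0, -1], [0, 0, 0.6, 0, 0, 0, -1], [0, 0, 0.6, 0, 0, 0, -1]]

```text
clock: 27.5
position: [0.5136, 0.2062, 0.0444]
tool_rot: [3.142, 0.0, 1.496]
force: [-0.0, -0.2, -0.3]
grip_width: 0.0203
finger_force: 79.3
```

move_arm:
  plan:
    - [[0, 0, 0, 0, 0, 0, -1], [0, 0, 0, 0, 0, 0, 0.1], [0, 0, 0, 0, 0, 0, 0.1], [0, 0, 0, 0, 0, 0, 0.1], [0, 0, 0, 0, 0, 0, 0.1], [0, 0, -0.5, 0, 0, 0, 0.1], [0, 0, -0.9, 0, 0, 0, 0.1], [0, 0, -0.9, 0, 0, 0, 0.1], [0, 0, -0.9, 0, 0, 0, 0.1], [0, 0, -0.9, 0, 0, 0, 0.1]]

```text
clock: 28.5
position: [0.5136, 0.2062, 0.129]
tool_rot: [3.141, -0.0, 1.496]
force: [-0.8, -0.1, 0.1]
grip_width: 0.0471
finger_force: 0.0
```

```bash
python3 - <<'E'
from h import *
f=grab_frame("top");c=(300,90,420,200);A=cv2.resize(f["color"][90:200,300:420,::-1],None,fx=5,fy=5,interpolation=2);cv2.imwrite("pics/t7.png",A)
E
```

```text
(no output)
```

View pics/t7.png

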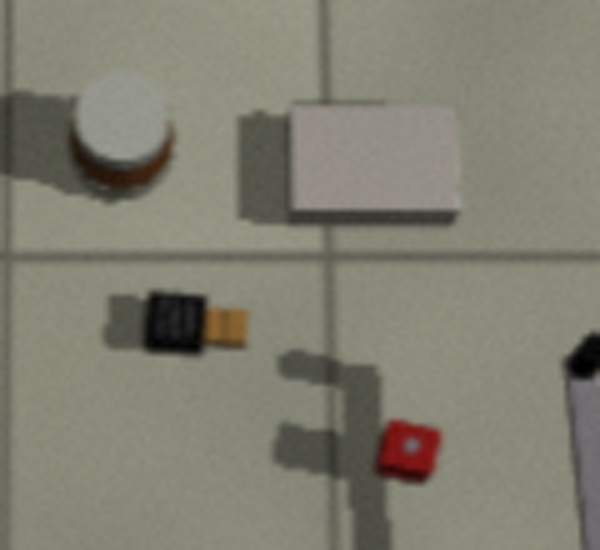

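The loose plug lies with its head at (176,322) and its tail at (227,327), turned about 4°. The jar and the block are clear of it.

```bash
python3 - <<'E'
from go import *
f=grab_frame("top")
q=lambda u,v,z:p2w(f,300+u/5,90+v/5,z)
print(q(176,321,.026),q(149,321,.026),q(205,324,.026),q(247,328,.02),q(122,125,.06))
P=q(176,321,.026);row([P[0],P[1],.12],1.50)
E
```

```text
[ 0.68774828 -0.04725111  0.026     ] [ 0.68774703 -0.03310087  0.026     ] [ 0.68613305 -0.06243957  0.026     ] [ 0.68553742 -0.08482389  0.02      ] [ 0.78332705 -0.01886227  0.06      ]
20 rows [-0.601, 0.478, 0.025, 0.001, -0.001, -0.002]
```

move_arm:
  plan:
    - [[-0.601, 0.478, 0.025, 0, 0, 0, 0.3], [-0.601, 0.478, 0.025, 0, 0, 0, 0.3], [-0.601, 0.478, 0.025, 0, 0, 0, 0.3], [-0.601, 0.478, 0.025, 0, 0, 0, 0.3], [-0.601, 0.478, 0.025, 0, 0, 0, 0.3], [-0.601, 0.478, 0.025, 0, 0, 0, 0.3], [-0.601, 0.478, 0.025, 0, 0, 0, 0.3], [-0.601, 0.478, 0.025, 0, 0, 0, 0.3], [-0.601, 0.478, 0.025, 0, 0, 0, 0.3], [-0.601, 0.478, 0.025, 0, 0, 0, 0.3]]

```text
clock: 29.6
position: [0.6007, 0.0781, 0.1224]
tool_rot: [3.142, 0.0, 1.496]
force: [0.2, 0.2, -0.3]
grip_width: 0.0556
finger_force: 0.0
```

move_arm:
  plan:
    - [[-0.601, 0.478, 0.025, 0, 0, 0, 0.3], [-0.601, 0.478, 0.025, 0, 0, 0, 0.3], [-0.601, 0.478, 0.025, 0, 0, 0, 0.3], [-0.601, 0.478, 0.025, 0, 0, 0, 0.3], [-0.601, 0.478, 0.025, 0, 0, 0, 0.3], [-0.601, 0.478, 0.025, 0, 0, 0, 0.3], [-0.601, 0.478, 0.025, 0, 0, 0, 0.3], [-0.601, 0.478, 0.025, 0, 0, 0, 0.3], [-0.601, 0.478, 0.025, 0, 0, 0, 0.3], [-0.601, 0.478, 0.025, 0, 0, 0, 0.3]]

```text
clock: 30.6
position: [0.687, -0.0489, 0.1173]
tool_rot: [-3.142, -0.0, 1.496]
force: [0.3, -0.5, 0.3]
grip_width: 0.0556
finger_force: 0.0
```

```bash
python3 - <<'E'
from go import *
row([.687,-.0475,.007],1.50,10)
save(grab_frame("scene"),"s8.png",(200,160,440,340),2.5)
E
```

```text
10 rows [0.007, -0.0, 0.552, -0.0, -0.0, -0.004]
```

View pics/s8.png

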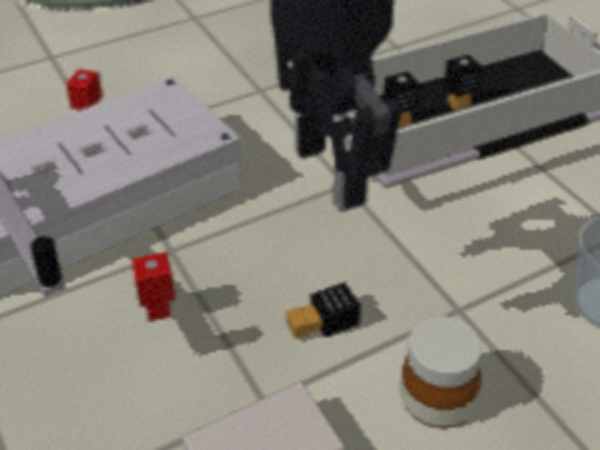

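Two plugs stand in the caddy at (400,95) and (462,78), and the loose one at (335,310) is still in place. Descend and grip.

move_arm:
  plan:
    - [[0.007, 0, 0.55, 0, 0, 0, 0.3], [0.007, 0, 0.55, 0, 0, 0, 0.3], [0.007, 0, 0.55, 0, 0, 0, 0.3], [0.007, 0, 0.55, 0, 0, 0, 0.3], [0.007, 0, 0.55, 0, 0, 0, 0.3], [0.007, 0, 0.55, 0, 0, 0, 0.3], [0.007, 0, 0.55, 0, 0, 0, 0.3], [0.007, 0, 0.55, 0, 0, 0, 0.3], [0.007, 0, 0.55, 0, 0, 0, 0.3], [0.007, 0, 0.55, 0, 0, 0, 0.3]]

```text
clock: 31.65
position: [0.6864, -0.0464, 0.0065]
tool_rot: [3.142, 0.0, 1.496]
force: [-1.1, -0.9, 0.2]
grip_width: 0.0554
finger_force: 0.0
```

move_arm:
  plan:
    - [[0, 0, 0, 0, 0, 0, -1], [0, 0, 0, 0, 0, 0, -1], [0, 0, 0, 0, 0, 0, -1], [0, 0, 0, 0, 0, 0, -1], [0, 0, 0, 0, 0, 0, -1], [0, 0, 0, 0, 0, 0, -1], [0, 0, 0, 0, 0, 0, -1], [0, 0, 0, 0, 0, 0, -1], [0, 0, 0, 0, 0, 0, -1], [0, 0, 0, 0, 0, 0, -1]]
  grip_force: 70

```text
clock: 32.65
position: [0.6864, -0.0465, 0.0074]
tool_rot: [-3.142, 0.0, 1.496]
force: [-0.0, 0.4, 0.2]
grip_width: -0.0003
finger_force: 0.0
```

move_arm:
  plan:
    - [[0, 0, -0.4, 0, 0, 0, -1], [0, 0, -0.7, 0, 0, 0, -1], [0, 0, -0.8, 0, 0, 0, -1], [0, 0, -0.8, 0, 0, 0, -1], [0, 0, -0.8, 0, 0, 0, -1], [0, 0, -0.8, 0, 0, 0, -1], [0, 0, -0.8, 0, 0, 0, -1], [0, 0, -0.8, 0, 0, 0, -1], [0, 0, -0.8, 0, 0, 0, -1], [0, 0, -0.4, 0, 0, 0, -1]]

```text
clock: 33.65
position: [0.6869, -0.0465, 0.1514]
tool_rot: [3.14, -0.0, 1.496]
force: [-0.2, -0.0, 0.4]
grip_width: 0.0002
finger_force: 0.0
```

```bash
python3 go.py .5185 .275 .15 1.496 20
```

```text
20 rows [0.77, -0.48, 0.003, 0.001, -0.0, 0.0]
```

The gripper closed on nothing, so the plug was probably knocked aside. I'll look again.

```bash
python3 - <<'E'
from h import *
f=grab_frame("top");g=grab_frame("scene")
A=cv2.resize(f["color"][80:300,270:410,::-1],None,fx=2.7,fy=2.7,interpolation=2)
B=cv2.resize(g["color"][180:350,210:420,::-1],None,fx=2,fy=2,interpolation=2)
out=np.zeros((594,800,3),np.uint8);out[:A.shape[0],:A.shape[1]]=A[:594];out[:B.shape[0],380:380+B.shape[1]]=B
cv2.imwrite("pics/c9.png",out)
E
```

```text
(no output)
```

View pics/c9.png

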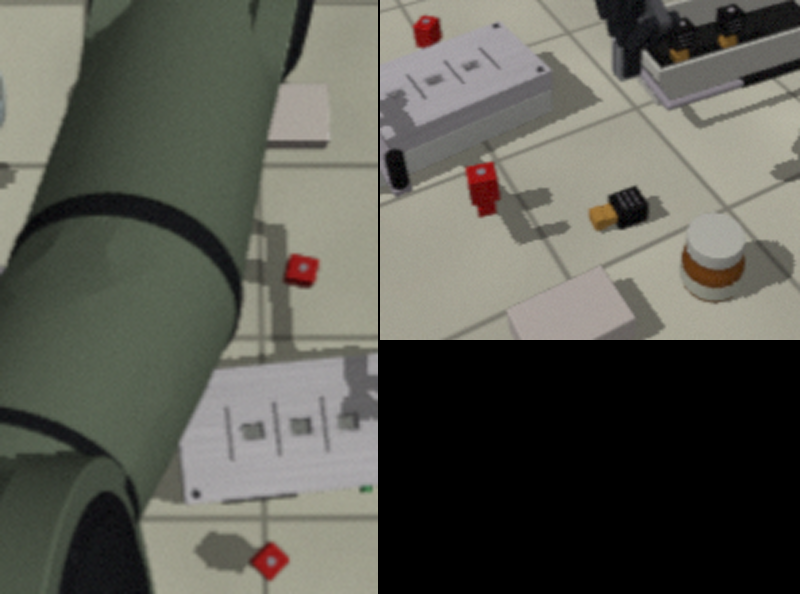

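```bash
python3 - <<'E'
from h import *
g=grab_frame("scene");f=grab_frame("top")
print("TCP px",w2p(g,observe()["position"]))
q=lambda u,v,z:p2w(g,210+(u-380)/2,180+v/2,z)
print("head top now",q(627,199,.026),"tail end",q(597,217,.012))
print("s8 head top",p2w(g,200+335/2.5,160+300/2.5,.026), "proj of measured", w2p(g,[.6877,-.0472,.026]))
# earlier top measurements check: red standing top, hub corners in scene
print("red top scene",q(481,171,.054),q(426,21,.054))
for P in([.5086,-.0511,.06],[.4051,-.0624,.06]): print((w2p(g,P)-[210,180])*2+[380,0])
E
```

```text
TCP px [332.22787342 229.13490221]
head top now [ 0.69193398 -0.04529777  0.026     ] tail end [ 0.68654246 -0.07546712  0.012     ]
s8 head top [ 0.69349346 -0.04510834  0.026     ] proj of measured [331.53077386 278.41832821]
red top scene [ 0.6146545 -0.161451   0.054    ] [ 0.34340855 -0.12611649  0.054     ]
[538.26371884  70.62030707]
[492.97817854  27.18716259]
```

```bash
python3 - <<'E'
from h import *
g=grab_frame("scene");p=np.array(observe()["position"])
B=cv2.resize(g["color"][150:300,270:400,::-1],None,fx=4,fy=4,interpolation=2)
for P,c in((p,(0,0,255)),(p+[0,0,.02],(0,255,0)),(np.array([.6877,-.0472,.026]),(255,0,0))):
    u=((w2p(g,P)-[270,150]+.5)*4).astype(int);cv2.circle(B,tuple(map(int,u)),3,c,-1);print(u)
cv2.imwrite("pics/c10.png",B)
E
```

```text
[250 318]
[251 283]
[248 515]
```

View pics/c10.png

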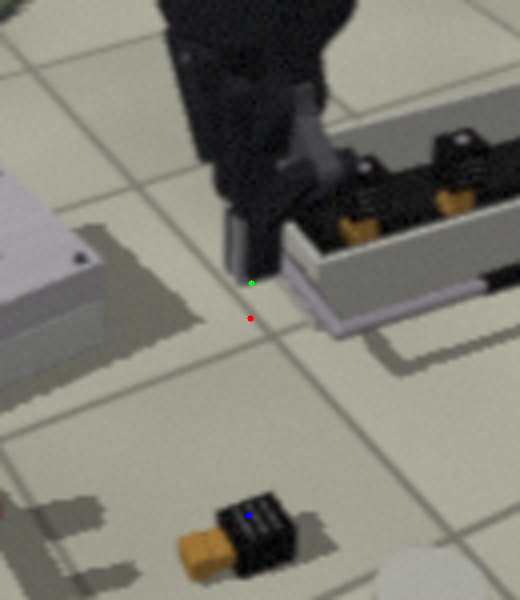

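The fingertips show about 20 mm above the projected TCP (red dot; the green dot is 20 mm higher), and the plug has not moved. So the fingers closed above the plug. I'll descend farther, slowly and watching the force.

move_arm:
  plan:
    - [[0, 0.1, 0.7, 0, 0, 0, 0.3], [0, 0, 0.7, 0, 0, 0, 0.3], [0, 0, 0.7, 0, 0, 0, 0.3], [0, 0, 0.7, 0, 0, 0, 0.3], [0, 0, 0.7, 0, 0, 0, 0.3], [0, 0, 0.7, 0, 0, 0, 0.3], [0, 0, 0.7, 0, 0, 0, 0.3], [0, 0, 0.7, 0, 0, 0, 0.3], [0, 0, 0.7, 0, 0, 0, 0.3], [0, 0, 0.7, 0, 0, 0, 0.3]]

```text
clock: 34.9
position: [0.6884, -0.0466, 0.0083]
tool_rot: [3.142, -0.0, 1.496]
force: [-0.1, 0.3, 0.5]
grip_width: 0.0551
finger_force: 0.0
```

move_arm:
  plan:
    - [[0, 0, 0.1, 0, 0, 0, 0.3], [0, 0, 0.1, 0, 0, 0, 0.3], [0, 0, 0.1, 0, 0, 0, 0.3], [0, 0, 0.1, 0, 0, 0, 0.3], [0, 0, 0, 0, 0, 0, 0.3], [0, 0, 0, 0, 0, 0, 0.3], [0, 0, 0, 0, 0, 0, 0.3], [0, 0, 0, 0, 0, 0, 0.3], [0, 0, 0, 0, 0, 0, 0.3], [0, 0, 0, 0, 0, 0, 0.3]]

```text
clock: 35.9
position: [0.6884, -0.0466, 0.0014]
tool_rot: [3.142, 0.0, 1.496]
force: [0.4, -0.3, -0.4]
grip_width: 0.0553
finger_force: 0.0
```

move_arm:
  plan:
    - [[0, 0, 0.05, 0, 0, 0, 0.3], [0, 0, 0.05, 0, 0, 0, 0.3], [0, 0, 0.05, 0, 0, 0, 0.3], [0, 0, 0.05, 0, 0, 0, 0.3], [0, 0, 0, 0, 0, 0, 0.3], [0, 0, 0, 0, 0, 0, 0.3], [0, 0, 0, 0, 0, 0, 0.3], [0, 0, 0, 0, 0, 0, 0.3], [0, 0, 0, 0, 0, 0, 0.3], [0, 0, 0, 0, 0, 0, 0.3]]

```text
clock: 36.9
position: [0.6884, -0.0466, -0.0026]
tool_rot: [3.142, 0.0, 1.496]
force: [-0.5, 0.3, 0.6]
grip_width: 0.0555
finger_force: 0.0
```

move_arm:
  plan:
    - [[0, 0, 0.05, 0, 0, 0, 0.3], [0, 0, 0.05, 0, 0, 0, 0.3], [0, 0, 0.05, 0, 0, 0, 0.3], [0, 0, 0.05, 0, 0, 0, 0.3], [0, 0, 0.05, 0, 0, 0, 0.3], [0, 0, 0, 0, 0, 0, 0.3], [0, 0, 0, 0, 0, 0, 0.3], [0, 0, 0, 0, 0, 0, 0.3], [0, 0, 0, 0, 0, 0, 0.3], [0, 0, 0, 0, 0, 0, 0.3]]

```text
clock: 37.9
position: [0.6884, -0.0466, -0.0076]
tool_rot: [3.142, 0.0, 1.496]
force: [-0.2, -1.2, 0.5]
grip_width: 0.0554
finger_force: 0.0
```

move_arm:
  plan:
    - [[0, 0, 0, 0, 0, 0, -1], [0, 0, 0, 0, 0, 0, -1], [0, 0, 0, 0, 0, 0, -1], [0, 0, 0, 0, 0, 0, -1], [0, 0, 0, 0, 0, 0, -1], [0, 0, 0, 0, 0, 0, -1], [0, 0, 0, 0, 0, 0, -1], [0, 0, 0, 0, 0, 0, -1], [0, 0, 0, 0, 0, 0, -1], [0, 0, 0, 0, 0, 0, -1]]
  grip_force: 60

```text
clock: 38.9
position: [0.6886, -0.0466, -0.0073]
tool_rot: [3.141, -0.0, 1.496]
force: [-0.9, 0.3, 6.0]
grip_width: 0.0262
finger_force: 59.6
```

The plug is gripped at 26 mm, so I lift and carry it.

move_arm:
  plan:
    - [[0, 0, -0.3, 0, 0, 0, -1], [0, 0, -0.6, 0, 0, 0, -1], [0, 0, -0.7, 0, 0, 0, -1], [0, 0, -0.7, 0, 0, 0, -1], [0, 0, -0.7, 0, 0, 0, -1], [0, 0, -0.7, 0, 0, 0, -1], [0, 0, -0.7, 0, 0, 0, -1], [0, 0, -0.7, 0, 0, 0, -1], [0, 0, -0.7, 0, 0, 0, -1], [0, 0, -0.5, 0, 0, 0, -1]]

```text
clock: 39.9
position: [0.6887, -0.0466, 0.1199]
tool_rot: [3.141, -0.0, 1.496]
force: [-0.5, -0.8, -0.2]
grip_width: 0.0261
finger_force: 59.1
```

```bash
python3 go.py .5185 .275 .12 1.496 20
```

```text
20 rows [0.77, -0.484, -0.0, 0.0, -0.0, 0.0]
```

move_arm:
  plan:
    - [[0.77, -0.484, 0, 0, 0, 0, -1], [0.77, -0.484, 0, 0, 0, 0, -1], [0.77, -0.484, 0, 0, 0, 0, -1], [0.77, -0.484, 0, 0, 0, 0, -1], [0.77, -0.484, 0, 0, 0, 0, -1], [0.77, -0.484, 0, 0, 0, 0, -1], [0.77, -0.484, 0, 0, 0, 0, -1], [0.77, -0.484, 0, 0, 0, 0, -1], [0.77, -0.484, 0, 0, 0, 0, -1], [0.77, -0.484, 0, 0, 0, 0, -1]]

```text
clock: 40.9
position: [0.6024, 0.1158, 0.1183]
tool_rot: [-3.141, 0.0, 1.497]
force: [0.6, 0.4, -0.6]
grip_width: 0.026
finger_force: 59.1
```

move_arm:
  plan:
    - [[0.77, -0.484, 0, 0, 0, 0, -1], [0.77, -0.484, 0, 0, 0, 0, -1], [0.77, -0.484, 0, 0, 0, 0, -1], [0.77, -0.484, 0, 0, 0, 0, -1], [0.77, -0.484, 0, 0, 0, 0, -1], [0.77, -0.484, 0, 0, 0, 0, -1], [0.77, -0.484, 0, 0, 0, 0, -1], [0.77, -0.484, 0, 0, 0, 0, -1], [0.77, -0.484, 0, 0, 0, 0, -1], [0.77, -0.484, 0, 0, 0, 0, -1]]

```text
clock: 41.9
position: [0.5171, 0.2763, 0.1183]
tool_rot: [-3.141, 0.0, 1.497]
force: [1.0, 0.3, -0.9]
grip_width: 0.0258
finger_force: 59.1
```

```bash
python3 - <<'E'
from h import *
o=observe();print(o["position"],o["grip_width"],o["finger_force"])
g=grab_frame("scene")["color"].astype(int);m=(g[:,:,0]>150)&(g[:,:,2]<90)&(g[:,:,1]>80)&(g[:,:,1]<180)
n,l,s,c=cv2.connectedComponentsWithStats(m.astype(np.uint8))
print([(s[i,4],c[i].round(0).tolist()) for i in range(1,n) if s[i,4]>8])
E
```

```text
[0.51711729 0.27628844 0.11833279] 0.02584880170716148 59.123244881629944
[]
```

move_arm:
  plan:
    - [[0, 0, 0.6, 0, 0, 0, -1], [0, 0, 0.6, 0, 0, 0, -1], [0, 0, 0.6, 0, 0, 0, -1], [0, 0, 0.6, 0, 0, 0, -1], [0, 0, 0.6, 0, 0, 0, -1], [0, 0, 0.6, 0, 0, 0, -1], [0, 0, 0.6, 0, 0, 0, -1], [0, 0, 0.6, 0, 0, 0, -1], [0, 0, 0.5, 0, 0, 0, -1], [0, 0, 0.2, 0, 0, 0, -1]]

```text
clock: 42.95
position: [0.518, 0.2748, 0.0072]
tool_rot: [-3.141, 0.001, 1.496]
force: [0.0, 0.7, -0.3]
grip_width: 0.0261
finger_force: 59.1
```

move_arm:
  plan:
    - [[0, 0, 0, 0, 0, 0, -1], [0, 0, 0, 0, 0, 0, 0.1], [0, 0, 0, 0, 0, 0, 0.1], [0, 0, 0, 0, 0, 0, 0.1], [0, 0, 0, 0, 0, 0, 0.1], [0, 0, -0.5, 0, 0, 0, 0.1], [0, 0, -0.9, 0, 0, 0, 0.1], [0, 0, -0.9, 0, 0, 0, 0.1], [0, 0, -0.9, 0, 0, 0, 0.1], [0, 0, -0.9, 0, 0, 0, 0.1]]

```text
clock: 43.95
position: [0.5184, 0.275, 0.0919]
tool_rot: [3.141, -0.0, 1.496]
force: [-0.6, 0.1, -1.0]
grip_width: 0.0472
finger_force: 0.0
```

```bash
python3 go.py .619 .2015 .12 1.496 10
```

```text
10 rows [-0.329, 0.529, -0.14, 0.0, -0.0, -0.0]
```

move_arm:
  plan:
    - [[0, 0, -0.4, 0, 0, 0, 0.1], [-0.329, 0.529, -0.1, 0, 0, 0, 0], [-0.329, 0.529, -0.1, 0, 0, 0, 0], [-0.329, 0.529, -0.1, 0, 0, 0, 0], [-0.329, 0.529, -0.1, 0, 0, 0, 0], [-0.329, 0.529, -0.1, 0, 0, 0, 0], [-0.329, 0.529, -0.1, 0, 0, 0, 0], [-0.329, 0.529, -0.1, 0, 0, 0, 0], [-0.329, 0.529, -0.1, 0, 0, 0, 0], [-0.658, 1, -0.1, 0, 0, 0, 0]]

```text
clock: 44.95
position: [0.6179, 0.2022, 0.1165]
tool_rot: [-3.141, -0.001, 1.498]
force: [0.5, 0.2, 0.0]
grip_width: 0.0424
finger_force: 0.0
```

```bash
python3 - <<'E'
from go import *
row([.619,.2015,.1],1.496,10)
g=grab_frame("scene");p=np.array(observe()["position"]);print(p)
B=cv2.resize(g["color"][110:310,220:500,::-1],None,fx=2.8,fy=2.8,interpolation=2)
for P,c in((p,(0,0,255)),([.619,.2015,.04],(255,0,0))):
    u=((w2p(g,P)-[220,110]+.5)*2.8).astype(int);cv2.circle(B,tuple(map(int,u)),3,c,-1);print(u)
cv2.imwrite("pics/s11.png",B)
E
```

```text
10 rows [-0.003, 0.006, 0.082, -0.001, -0.001, 0.002]
[0.62134126 0.19800269 0.11713859]
[543 218]
[532 293]
```

View pics/s11.png

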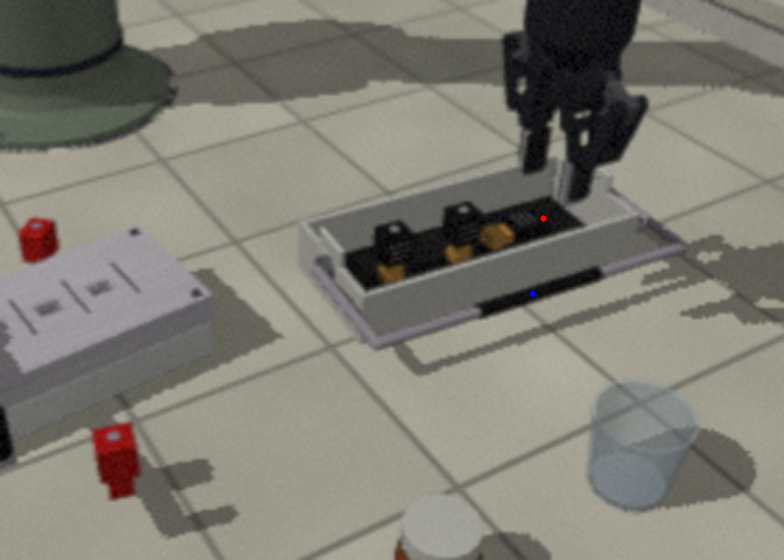

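All three plugs are in the caddy: two standing at (393,245) and (462,230), one lying at (505,230). The predicted grip point falls on the black bar at (532,293), so I go down onto it.

move_arm:
  plan:
    - [[0, -0.1, 0.3, 0, 0, 0, -0.3], [0, 0, 0.6, 0, 0, 0, -0.3], [0, 0, 0.6, 0, 0, 0, -0.3], [0, 0, 0.6, 0, 0, 0, -0.3], [0, 0, 0.6, 0, 0, 0, -0.3], [0, 0, 0.6, 0, 0, 0, -0.3], [0, 0, 0.6, 0, 0, 0, -0.3], [0, 0, 0.6, 0, 0, 0, -0.3], [0, 0, 0.6, 0, 0, 0, -0.3], [0, 0, 0.4, 0, 0, 0, -0.3]]

```text
clock: 46.0
position: [0.6155, 0.2016, 0.0051]
tool_rot: [-3.141, 0.0, 1.496]
force: [-0.6, 0.3, 0.3]
grip_width: 0.0296
finger_force: 0.0
```

move_arm:
  plan:
    - [[0, 0, 0, 0, 0, 0, -1], [0, 0, 0, 0, 0, 0, -1], [0, 0, 0, 0, 0, 0, -1], [0, 0, 0, 0, 0, 0, -1], [0, 0, 0, 0, 0, 0, -1], [0, 0, 0, 0, 0, 0, -1], [0, 0, 0, 0, 0, 0, -1], [0, 0, 0, 0, 0, 0, -1], [0, 0, 0, 0, 0, 0, -1], [0, 0, 0, 0, 0, 0, -1]]
  grip_force: 25

```text
clock: 47.0
position: [0.6218, 0.2011, 0.0086]
tool_rot: [3.13, -0.002, 1.495]
force: [26.2, -2.0, -1.5]
grip_width: 0.0119
finger_force: 27.6
```

move_arm:
  plan:
    - [[0, 0.1, 0, 0, 0, 0, -1], [0, 0.1, 0, 0, 0, 0, -1], [0, 0.1, -0.05, 0, 0, 0, -1], [0, 0.05, -0.05, 0, 0, 0, -1], [0, 0, 0, 0, 0, 0, -1], [0, 0, 0, 0, 0, 0, -1], [0, 0, 0, 0, 0, 0, -1], [0, 0, 0, 0, 0, 0, -1], [0, 0, 0, 0, 0, 0, -1], [0, 0, 0, 0, 0, 0, -1]]

```text
clock: 48.0
position: [0.6217, 0.2011, 0.008]
tool_rot: [-3.14, 0.001, 1.496]
force: [-5.1, -1.3, -0.8]
grip_width: 0.0119
finger_force: 27.3
```

move_arm:
  plan:
    - [[0, -0.06, -0.41, 0, 0, 0, -1], [0, -0.05, -0.41, 0, 0, 0, -1], [0, -0.08, -0.404, 0, 0, 0, -1], [0, -0.112, -0.397, 0, 0, 0, -1], [0, -0.143, -0.387, 0, 0, 0, -1], [0, -0.173, -0.374, 0, 0, 0, -1], [0, -0.202, -0.36, 0, 0, 0, -1], [0, -0.229, -0.343, 0, 0, 0, -1], [0, -0.255, -0.324, 0, 0, 0, -1], [0, -0.28, -0.303, 0, 0, 0, -1]]

```text
clock: 49.0
position: [0.5914, 0.2034, 0.0835]
tool_rot: [3.14, -0.0, 1.496]
force: [1.0, -3.3, -4.3]
grip_width: 0.0121
finger_force: 24.5
```

move_arm:
  plan:
    - [[0, -0.303, -0.28, 0, 0, 0, -1], [0, -0.324, -0.255, 0, 0, 0, -1], [0, -0.343, -0.229, 0, 0, 0, -1], [0, -0.36, -0.202, 0, 0, 0, -1], [0, -0.374, -0.173, 0, 0, 0, -1], [0, -0.387, -0.143, 0, 0, 0, -1], [0, -0.397, -0.112, 0, 0, 0, -1], [0, -0.404, -0.08, 0, 0, 0, -1], [0, -0.409, -0.048, 0, 0, 0, -1], [0, -0.412, -0.016, 0, 0, 0, -1]]

```text
clock: 50.0
position: [0.5179, 0.2092, 0.1147]
tool_rot: [3.139, -0.001, 1.496]
force: [3.1, -4.4, 1.6]
grip_width: 0.0118
finger_force: 26.0
```

move_arm:
  plan:
    - [[0, -0.1, 0, 0, 0, 0, -1], [0, -0.1, 0, 0, 0, 0, -1], [0, 0, 0, 0, 0, 0, -1], [0, 0, 0, 0, 0, 0, -1], [0, 0, 0, 0, 0, 0, -1], [0, 0, 0, 0, 0, 0, -1], [0, 0, 0, 0, 0, 0, -1], [0, 0, 0, 0, 0, 0, -1], [0, 0, 0, 0, 0, 0, -1], [0, 0, 0, 0, 0, 0, -1]]

```text
clock: 51.0
position: [0.5169, 0.2093, 0.115]
tool_rot: [3.134, -0.002, 1.495]
force: [19.5, -5.6, -4.2]
grip_width: 0.0119
finger_force: 25.7
```

The handle is hard against its stop (20 N of push moved it 1 mm). I back off, let go and rise.

move_arm:
  plan:
    - [[0, 0.1, 0, 0, 0, 0, -1], [0, 0.05, 0, 0, 0, 0, -1], [0, 0, 0, 0, 0, 0, -0.3], [0, 0, 0, 0, 0, 0, -0.3], [0, 0, 0, 0, 0, 0, -0.3], [0, 0, 0, 0, 0, 0, -0.3], [0, 0, -0.4, 0, 0, 0, -0.3], [0, 0, -0.8, 0, 0, 0, -0.3], [0, 0, -0.8, 0, 0, 0, -0.3], [0, 0, -0.8, 0, 0, 0, -0.3]]

```text
clock: 52.0
position: [0.5161, 0.2092, 0.1705]
tool_rot: [3.141, -0.0, 1.496]
force: [-0.5, 0.7, 0.1]
grip_width: 0.0299
finger_force: 0.0
```

move_arm:
  plan:
    - [[0, 0, -0.8, 0, 0, 0, -0.3], [0, 0, -0.8, 0, 0, 0, -0.3], [0.8, 0, -0.4, 0, 0, 0, -0.3], [0.8, 0, 0, 0, 0, 0, -0.3], [0.8, 0, 0, 0, 0, 0, -0.3], [0.8, 0, 0, 0, 0, 0, -0.3], [0.8, 0, 0, 0, 0, 0, -0.3], [0.8, 0, 0, 0, 0, 0, -0.3], [0.8, 0, 0, 0, 0, 0, -0.3], [0.8, 0, 0, 0, 0, 0, -0.3]]

```text
clock: 53.0
position: [0.5257, 0.3382, 0.2092]
tool_rot: [-3.141, 0.0, 1.496]
force: [0.0, -0.2, -0.6]
grip_width: 0.0297
finger_force: 0.0
```

```bash
python3 - <<'E'
from h import *
f=grab_frame("top");g=grab_frame("scene")
A=cv2.resize(f["color"][80:310,160:450,::-1],None,fx=1.37,fy=1.37)
B=cv2.resize(g["color"][110:370,150:500,::-1],None,fx=2.28,fy=2.28,interpolation=2)
cv2.imwrite("pics/s12.png",B[:593,:798])
E
```

```text
(no output)
```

View pics/s12.png

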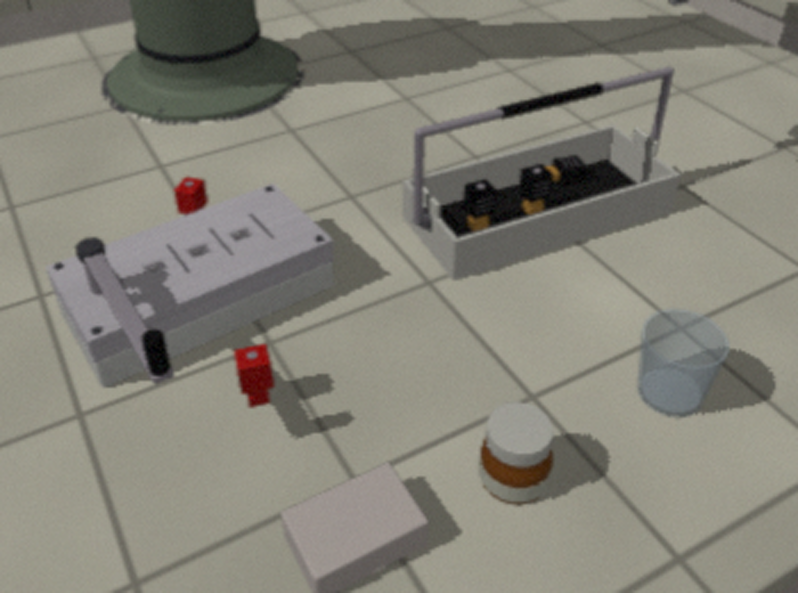

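The handle is upright at (545,100), the three plugs are in the caddy, the hub arm is open and the beaker, jar and block look untouched. I hand in.

```bash
python3 -c "
from workcell import job_done
print(job_done())"
```

```text
the job is handed in; nothing more can be done
None
```

The job is handed in: the hub arm is at its open stop, all three plugs present (b, c and one loose plug) are in the caddy, and the handle is upright at its stop; no verdict was shown.

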